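# Open the spring-lid case of spare suction cups

## Robot

A 6-joint arm with a two-finger parallel gripper is mounted at the origin on the work surface. World frame = base frame: x ahead of the robot, y to its left, z up, the work surface at z = 0. Lengths are in m, angles in rad, forces in N, time in s.
With the tool pointing down it reaches from about 0.35 to 0.775 m from the base axis. Payload 5.5 kg.
Tool frame: the origin (TCP) lies at the very end of the fingers, on their centre line; the grasp point (between the pads) lies behind it (env.hold_point_z is the z of the grasp point in the tool frame, in m); z points along the fingers, y is the line along which they close (so a half turn about z gives the same grasp; the last joint's range is limited). The gripper opens to 85 mm and grips with 20 to 120 N. Pads are 22 mm wide; open, the fingers measure 114 mm over their backs; the gripper's body (76 mm by 85 mm) begins 54 mm behind the grasp point. The pads swing forward as they close: fully open they stand 13 mm farther back than shut.
Start: joints at [0.98, 0.313, 0.046, 1.304, 0, 1.431], TCP at [0.251, 0.518, 0.231] pointing down, gripper open.
Joint ranges: [-2.76, 2.76], [-0.86, 1.69], [-1.03, 1.26], [-2.2, 2.34], [-1.47, 1.5], [-3.14, 3.14]. Speed limits (rad/s): [2.57, 2.57, 3.14, 3.14, 3.14, 3.14].

## Interface

Orientations are given as a unit quaternion [w, x, y, z].
In Python, from workcell import env gives the robot as it stands.
- The arm moves only by the tool arm_command, never from a script. Its argument "rows" is a list of rows, each an object with "delta_pos": the shift along the tool's x, y, z scaled (see below), a list of three; "rot": the turn, a rotation vector about the tool's x, y, z scaled (see below), a list of three; "fingers": the closure, from 0 (fully open) to 1 (shut). A call has 1 to 20 rows; each row shifts and turns the commanded pose from where the row before left it, along the tool's axes as they then stand; what a row does not reach is not made up. The controller multiplies each number of a shift by 0.02 m and each number of a turn by 360 degrees. A row lasts 1/10 s, in which the tool goes at most 50 mm and 8.59 degrees, less where a joint would pass 70% of its speed; a pose out of reach is approached as far as the arm can. A call with a number of a shift or a turn outside -1 to 1 is refused whole. A call with a gripper value outside its range is refused whole. The fingers move at their own pace and stop on an object; "squeeze" is the grip in N (left out, the last holds). Time passes only in rows, so rows that do not move let the fingers close. It gives the time, the measured TCP pose, the force and the opening at its end, in the units of the state.
- env.get_state(): the state, without advancing time (a new reading comes with each control period).
- env.read_camera(name): name is "scene" or "top" or "wrist"; returns (picture, depth): 480x640x3 uint8, blue, green, red; 480x640 float32, m along the optical axis (not along the pixel's ray), 0 where there is no reading.
- env.get_calibration(name): a dict with "mtx" (3x3 intrinsics, pixels), "distortion" ([k1, k2, p1, p2, k3] as OpenCV has them; the pictures are not rectified), "R" (3x3) and "t" (3): a world point X has camera coordinates R X + t. Camera axes: x right, y down, z forward; pixel columns grow to the right and rows downward; lengths in m; the calibration is good to about 2 mm. A picture is of the moment at which its call begins: read the wrist's pose just before it. get_calibration takes no time and is no camera call; for the wrist camera it gives the pose at the moment of the call.
- env.hand_in(): hands the job in, once; it reports no verdict.
The state is a dict: "clock": time; "joint_pos": joint angles; "qvel": joint speeds; "tau": joint torques, N m; "tcp_pos": TCP position; "orientation": TCP orientation; "wrist_force": force on the tool from outside, world axes, zero at the start; "ft_torque": the same for the moment, N m; "finger_gap": finger opening in m.
Only numpy, scipy, OpenCV 4.12 (cv2) and the standard library are available. Lean on these libraries where they do the work, as an engineer would, in place of code of your own. Each camera call takes 0.05 s, during which the arm holds its last target. There are 200 camera calls.

## Task

Open the white case of spare suction cups beside the conveyor: press down its black release tab with a fingertip so that the lid springs up by itself, then push the lid right over until it rests fully open against its stop. Do not pinch the lid, leave the wooden disc, the flask and the screwdriver where they are, and finish clear of everything.

Things in the scene. Friction and masses are not known exactly. Their poses are not given: they have to be found in the camera images.
- case: White open-topped case fixed to the surface, 104 (x) x 160 (y) x 58 mm high, on a foot plate 124 x 200 x 4 mm. Origin: centre of its underside, on the work surface. z is up; its -x side is the front with the release tab (roughly facing the robot), its +x side carries the hinge. Blue cups stand inside, below 50 mm height. Place and yaw vary.
- tab_pad (a point): Where to press: middle of the top of the release tab's flat arm, case x = -83 mm, 51 mm high. The tab is a black rocker at the middle of the case's front. Its arm is 36 mm wide (case y), 5 mm thick and sticks out to case x = -96 mm. At its root (case x = -55, pivot 46 mm high) a hook as wide stands up to 70 mm height and reaches 4 mm over the lid's edge.
- tab (a joint): Rocker angle of the tab, rad: 0 at rest, stop at 0.35; grows as the arm's outer end goes down and the hook tips away from the lid; springs back. It lets go of the lid at about 0.2 (point tab_pad pressed down about 6 mm; 0.3 is about 9 mm). Takes about 2 N to start, 5 to 7 N fully down.
- lid (a joint): Lid angle, rad: 0 shut, 1.57 upright, 2.0 fully open at its stop, leaning back away from the front. Released, it springs up to about 0.75 within a second and rests there on two small springs. Pushed further, it falls back to 0.75 if let go well before upright, stays put near upright (1.4 to 1.7) and falls open beyond about 1.75. Under 5 N at the edge moves it.
- lid_edge (a point): Middle of the lid's free front edge (half-way through its thickness). The lid is a 100 (hinge to edge) x 158 mm aluminium plate, 6 mm thick, with a 3 mm grey panel on its outer face, about 0.16 kg. Shut, the edge is at case x = -51 mm, height 63 mm.
- lid_hinge (a point): Middle of the lid's hinge line, at the lid's inner face: case x = 49 mm, 60 mm above the surface; the line runs along case y.
- disc_center (a point): Centre of a loose wooden disc, 48 mm across, 16 mm high, lying on the surface near the case. Leave alone.
- flask_center (a point): Centre (85 mm up) of a loose standing black flask, 60 mm across, 170 mm tall, near the case. Leave alone.
- driver_grip (a point): Middle of the handle of a loose screwdriver, 170 mm long, lying on the surface near the case. Leave alone.

How it is judged:
On the way, in this order (a step that is already met when the one before it is completed fails the run):
1. a finger presses the release tab down (value of joint tab above 0.12 rad and contact force between the fingers and tab above 0.5 N).
2. the lid has sprung up, not yet pushed open (value of joint lid between 0.5 and 1 rad), for 0.1 s.
3. the lid is pushed fully open (value of joint lid above 1.9 rad), for 0.2 s.
At the end, for the whole second after the job is handed in: The lid rests open at more than 1.9 rad (stop at 2.0) and is still, the tab has sprung back (under 0.08 rad), and the disc, flask and screwdriver are within 20 mm of where they started (value of joint lid above 1.9 rad and velocity of joint lid between -0.1 and 0.1 rad/s and value of joint tab below 0.08 rad and distance of each of disc_center, flask_center, driver_grip from where it was at the start of the episode below 0.02 m); the robot touches nothing.
It fails at once if the disc, flask or screwdriver is lifted, carried or shifted by more than 20 mm (distance of any of disc_center, flask_center, driver_grip from where it was at the start of the episode above 0.02 m).
It fails at once if the lid is pinched: fingers press on its outer panel and its inner face at once (contact force between the fingers and lid_c0 above 2 N and contact force between the fingers and lid_c1 above 2 N).
It also fails if it takes over 40 s, if anything falls off the work surface, if the arm or the gripper's body presses on something with over 40 N, if the wrist force passes 120 N, or if a joint passes its speed limit or range.

## Working session

There is one attempt and no reset: what is moved stays moved. The work goes in short steps, Python scripts to look and compute and a tool call to move; the robot and the scene stay as the last step left them, time stands still between calls to the robot, and variables do not carry over. Pictures are saved under pics/ and viewed, on a budget of 10 in all, crops included, one or two more only if the job needs it, and the job is handed in when it is done.

Besides the shell and the picture viewer there is one more tool, called after "Request:" by a JSON object that holds its "api" and its "payload", one argument or row to a line. arm_command: Moves the arm, as the interface text tells. Shifts and turns lie within -1 to 1; 1 stands for 0.02 m of shift or 360 degrees of turn. Its arguments: {"type":"object","properties":{"rows":{"type":"array","items":{"type":"object","properties":{"delta_pos":{"type":"array","items":{"type":"number","minimum":-1,"maximum":1}},"rot":{"type":"array","items":{"type":"number","minimum":-1,"maximum":1}},"fingers":{"type":"number"}}}},"squeeze":{"type":"number"}},"required":["rows"]}

```bash
mkdir -p pics; ls; python3 - <<'E'
from workcell import env
import cv2,numpy as np
print(env.get_state(), env.hold_point_z)
for n in ("scene","top"):
    p,d=env.read_camera(n); cv2.imwrite(f"pics/{n}0.png",p); np.save(f"{n}0.npy",d)
    c=env.get_calibration(n); print(n,c)
E
```

```text
pics
{'clock': 0.0, 'joint_pos': array([ 9.80375547e-01,  3.14017771e-01,  4.49739889e-02,  1.30358453e+00,
       -1.45859182e-06,  1.43122573e+00]), 'qvel': array([ 1.39495906e-03, -8.96773166e-04,  1.51538526e-05,  7.42361798e-05,
        1.61979280e-03,  1.38669285e-03]), 'tau': array([ 5.64291113e-04, -4.80625713e+01,  2.98534226e+01,  1.93973287e-02,
       -1.31816505e-04,  1.15246095e-05]), 'tcp_pos': array([0.25025419, 0.51712207, 0.23039694]), 'orientation': array([-3.26278425e-04,  2.23520623e-01,  9.74698770e-01, -8.55913368e-04]), 'wrist_force': array([-0.45753953,  0.14415109, -0.26979182]), 'ft_torque': array([ 0.04071956, -0.03485657, -0.01482227]), 'finger_gap': 0.08527746893548341} -0.0187
scene {'mtx': array([[490.88607637,   0.        , 322.22257305],
       [  0.        , 490.88607637, 242.48114919],
       [  0.        ,   0.        ,   1.        ]]), 'distortion': array([-0.09503085,  0.        ,  0.        ,  0.        ,  0.        ]), 'R': array([[-0.28809382,  0.95753574, -0.01128096],
       [ 0.83275885,  0.24470136, -0.49662254],
       [-0.47277336, -0.1524682 , -0.86789331]]), 't': array([ 0.10713941, -0.49207793,  1.09960755])}
top {'mtx': array([[525.66504517,   0.        , 323.34429624],
       [  0.        , 525.66504517, 241.0859948 ],
       [  0.        ,   0.        ,   1.        ]]), 'distortion': array([0.01829836, 0.        , 0.        , 0.        , 0.        ]), 'R': array([[-0.01210286, -0.9997568 ,  0.01843523],
       [-0.99112085,  0.00955283, -0.13262053],
       [ 0.13241216, -0.01987663, -0.99099543]]), 't': array([0.07123317, 0.61932639, 1.01675397])}
```

View pics/top0.png

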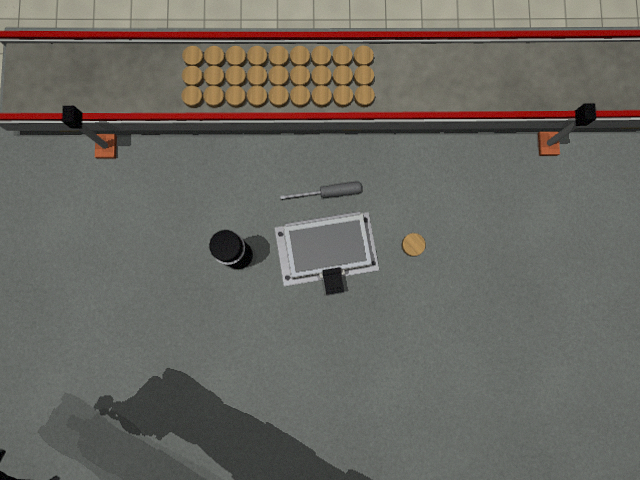

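View pics/scene0.png

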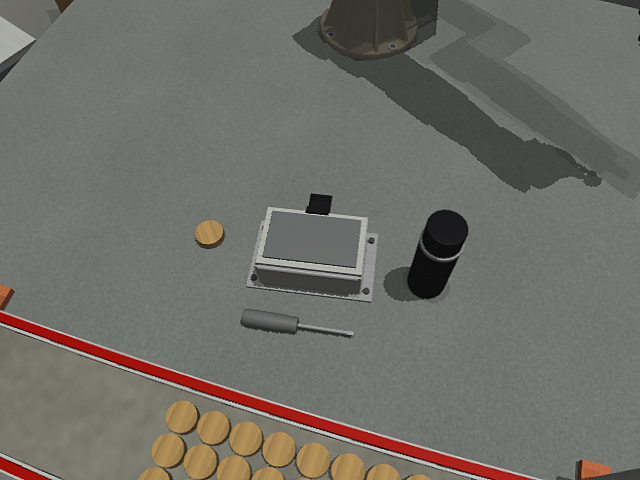

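The top view shows the case at about (327,248) px with its tab at (334,281). The disc is at (414,245), the flask at (230,248) and the screwdriver at (325,190), just behind the case. Next I'll get the case pose from depth.

```bash
cat > h.py <<'E'
import cv2,numpy as np
from workcell import env
def cloud(d,c):
    v,u=np.mgrid[0:480,0:640]
    p=cv2.undistortPoints(np.stack([u,v],-1).reshape(-1,1,2).astype(np.float64),c["mtx"],c["distortion"]).reshape(480,640,2)
    P=np.dstack([p*d[...,None],d])
    return (P-c["t"])@c["R"]
E
python3 - <<'E'
from h import *
for n in("top","scene"):
    c=env.get_calibration(n);W=cloud(np.load(n+"0.npy"),c);img=cv2.imread(f"pics/{n}0.png").astype(int)
    u,v={"top":(327,248),"scene":(315,240)}[n]
    c0=W[v,u];print(n,"lid centre pt",c0)
    near=np.linalg.norm(W[...,:2]-c0[:2],axis=2)<.16
    m=near&(W[...,2]>.064)&(W[...,2]<.08)&(np.linalg.norm(W[...,:2]-c0[:2],axis=2)<.1)
    k=cv2.morphologyEx(m.astype(np.uint8),cv2.MORPH_OPEN,np.ones((9,9)))>0
    r=cv2.minAreaRect(W[k][:,:2].astype(np.float32)*1000);print("lid z",np.median(W[k][:,2]),r)
    A=W[k]; print("plane",np.linalg.lstsq(np.c_[A[:,:2],np.ones(len(A))],A[:,2],rcond=None)[0])
    f=near&(W[...,2]>.0015)&(W[...,2]<.2)&(np.linalg.norm(W[...,:2]-c0[:2],axis=2)<.13)&(img.min(2)>140)
    print("foot+case",cv2.minAreaRect(W[f][:,:2].astype(np.float32)*1000))
    b=near&(img.max(2)<45)&(W[...,2]>.035)&(W[...,2]<.08)&(W[...,0]<c0[0]-.03)&(abs(W[...,1]-c0[1])<.06)
    print("tab",b.sum(),cv2.minAreaRect(W[b][:,:2].astype(np.float32)*1000),np.percentile(W[b][:,2],[5,50,95]))
    for nm,q in {"top":dict(disc=(414,245),flask=(228,243),drv=(345,189),drvtip=(283,197)),"scene":dict(disc=(209,233),flask=(447,225),drv=(270,321),drvtip=(350,333))}[n].items():print(nm,W[q[1],q[0]].round(3))
E
```

```text
top lid centre pt [0.60251251 0.05809772 0.06950095]
lid z 0.06909056061485824 ((601.8400268554688, 57.08374786376953), (98.25123596191406, 144.00955200195312), 8.675692558288574)
plane [-0.00465852 -0.00060014  0.07190697]
foot+case ((638.6077270507812, 62.362274169921875), (182.51425170898438, 199.43980407714844), 8.854949951171875)
tab 438 ((538.0687255859375, 55.52678298950195), (46.96778106689453, 108.79620361328125), 7.623701095581055) [0.04805213 0.05164284 0.07194322]
disc [ 0.613 -0.123  0.016]
flask [0.601 0.235 0.169]
drv [0.731 0.018 0.025]
drvtip [0.717 0.147 0.014]
scene lid centre pt [0.61018373 0.06113269 0.0699987 ]
lid z 0.06929264239705568 ((605.12060546875, 55.532466888427734), (107.73895263671875, 158.6226806640625), 9.506717681884766)
plane [-0.01153237 -0.00060611  0.07610028]
foot+case ((638.5414428710938, 60.93352508544922), (183.5006561279297, 200.2064971923828), 9.25733757019043)
tab 430 ((538.8013916015625, 45.35417175292969), (50.47004318237305, 35.81474685668945), 10.697285652160645) [0.04964666 0.05256734 0.0718861 ]
disc [ 0.618 -0.122  0.017]
flask [0.595 0.239 0.171]
drv [0.737 0.03  0.026]
drvtip [0.718 0.147 0.015]
```

Request:
{"api": "arm_command", "payload": {
  "rows": [
    {"rot": [0,0,-0.0194],"delta_pos": [0,0,0],"fingers": 1},
    {"rot": [0,0,-0.0194],"delta_pos": [0,0,0],"fingers": 1},
    {"rot": [0,0,-0.0194],"delta_pos": [0,0,0],"fingers": 1},
    {"rot": [0,0,-0.0194],"delta_pos": [0,0,0],"fingers": 1},
    {"rot": [0,0,-0.0194],"delta_pos": [0,0,0],"fingers": 1},
    {"rot": [0,0,0],"delta_pos": [-0.3,-1,0],"fingers": 1},
    {"rot": [0,0,0],"delta_pos": [-0.3,-1,0],"fingers": 1},
    {"rot": [0,0,0],"delta_pos": [-0.3,-1,0],"fingers": 1},
    {"rot": [0,0,0],"delta_pos": [-0.3,-1,0],"fingers": 1},
    {"rot": [0,0,0],"delta_pos": [-0.3,-1,0],"fingers": 1},
    {"rot": [0,0,0],"delta_pos": [-0.3,-1,0],"fingers": 1},
    {"rot": [0,0,0],"delta_pos": [-0.3,-1,0],"fingers": 1},
    {"rot": [0,0,0],"delta_pos": [-0.3,-1,0],"fingers": 1},
    {"rot": [0,0,0],"delta_pos": [-0.3,-1,0],"fingers": 1},
    {"rot": [0,0,0],"delta_pos": [-0.3,-1,0],"fingers": 1},
    {"rot": [0,0,0],"delta_pos": [-0.3,-1,0],"fingers": 1},
    {"rot": [0,0,0],"delta_pos": [-0.3,-1,0],"fingers": 1},
    {"rot": [0,0,0],"delta_pos": [-0.3,-1,0],"fingers": 1},
    {"rot": [0,0,0],"delta_pos": [-0.3,-1,0],"fingers": 1},
    {"rot": [0,0,0],"delta_pos": [-0.3,-1,0],"fingers": 1}
  ]
}}

```text
clock: 2.1
tcp_pos: [0.3868, 0.2347, 0.231]
orientation: [-0.0, -0.079, 0.997, -0.0]
wrist_force: [0.2, -0.3, 0.2]
finger_gap: -0.0002
```

Request:
{"api": "arm_command", "payload": {
  "rows": [
    {"rot": [0,-0.0185,0],"delta_pos": [-0.2,-1,0],"fingers": 1},
    {"rot": [0,-0.0185,0],"delta_pos": [-0.2,-1,0],"fingers": 1},
    {"rot": [0,-0.0185,0],"delta_pos": [-0.2,-1,0],"fingers": 1},
    {"rot": [0,0,0],"delta_pos": [-0.2,-1,0],"fingers": 1},
    {"rot": [0,0,0],"delta_pos": [-0.2,-1,0],"fingers": 1},
    {"rot": [0,0,0],"delta_pos": [-0.2,-1,0],"fingers": 1},
    {"rot": [0,0,0],"delta_pos": [-0.2,-1,0],"fingers": 1},
    {"rot": [0,0,0],"delta_pos": [-0.2,-1,0],"fingers": 1},
    {"rot": [0,0,0],"delta_pos": [-0.2,-1,0],"fingers": 1},
    {"rot": [0,0,0],"delta_pos": [-0.2,-1,0],"fingers": 1},
    {"rot": [0,0,0],"delta_pos": [0,-0.5,0],"fingers": 1},
    {"rot": [0,0,0],"delta_pos": [0,0,0],"fingers": 1},
    {"rot": [0,0,0],"delta_pos": [0,0,0],"fingers": 1},
    {"rot": [0,0,0],"delta_pos": [0,0,0],"fingers": 1}
  ]
}}

```text
clock: 3.5
tcp_pos: [0.4572, 0.035, 0.242]
orientation: [0.173, -0.078, 0.982, 0.014]
wrist_force: [0.9, 1.1, -1.0]
finger_gap: -0.0001
```

```bash
cat >> h.py <<'E'
from scipy.spatial.transform import Rotation as Ro
O=np.array([.607,.0565,0]);YAW=np.radians(9.1)
C=Ro.from_euler('z',YAW).as_matrix()
def show():
    s=env.get_state();q=s["orientation"];R=C.T@Ro.from_quat(q,scalar_first=True).as_matrix()
    print("t",s["clock"],"case mm",((s["tcp_pos"]-O)@C*1000).round(1),"world",s["tcp_pos"].round(4))
    print("tool axes in case (cols)\n",R.round(3),"\nF",s["wrist_force"].round(2),"gap",s["finger_gap"],"q",s["joint_pos"].round(2))
    return (s["tcp_pos"]-O)@C*1000,R
E
python3 - <<'E'
from h import *
show()
p,d=env.read_camera("wrist");c=env.get_calibration("wrist");cv2.imwrite("pics/w1.png",p);np.save("w1.npy",d)
import pickle;pickle.dump(c,open("w1.pkl","wb"))
E
```

```text
t 3.5 case mm [-151.3    2.5  242. ] world [0.4572 0.035  0.242 ]
tool axes in case (cols)
 [[-0.94  -0.001  0.341]
 [-0.001  1.     0.001]
 [-0.341  0.    -0.94 ]] 
F [ 0.94  1.11 -0.96] gap -0.00012767175854122475 q [-0.17 -0.2  -0.54  0.9   0.11 -0.31]
```

View pics/w1.png

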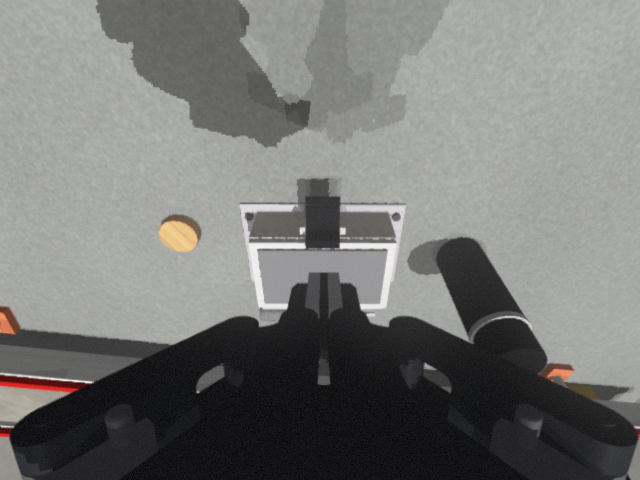

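The wrist view shows the tab at (323,220), in line with the fingers, and the closed fingertips at about (324,275). I'll check the case frame against the wrist depth.

```bash
python3 - <<'E'
from h import *
import pickle
c=pickle.load(open("w1.pkl","rb"));W=cloud(np.load("w1.npy"),c);img=cv2.imread("pics/w1.png")
X=(W-O)@C*1000
for v in range(190,262,4): print(v,X[v,323].round(1),img[v,323])
for v in (208,228): print(v,[(u,X[v,u].round(0).tolist()) for u in (302,304,306,308,323,338,340,342,344)])
print("lid row",[(u,X[258,u].round(0).tolist()) for u in (246,250,254,258,386,390,394,398)])
E
```

```text
190 [-76.2   1.8  -0.5] [78 78 79]
194 [-70.7   1.8  -0.8] [75 76 77]
198 [-94.8   1.8  52.5] [52 50 50]
202 [-89.6   1.8  51.7] [57 56 58]
206 [-84.7   1.8  51.4] [56 53 55]
210 [-78.9   1.8  49.9] [60 56 58]
214 [-74.8   1.8  51.1] [54 50 56]
218 [-70.    1.8  51.5] [49 46 47]
222 [-65.    1.8  51.6] [56 57 57]
226 [-59.    1.8  50.4] [54 52 54]
230 [-54.8   1.8  52. ] [52 50 51]
234 [-55.6   1.8  60.6] [48 47 50]
238 [-55.2   1.8  67.4] [46 45 46]
242 [-51.9   1.8  70.1] [54 54 53]
246 [-46.9   1.8  70.4] [55 53 55]
250 [-40.8   1.8  69.4] [118 116 119]
254 [-35.2   1.8  69.2] [155 151 152]
258 [-29.3   1.8  68.9] [156 152 154]
208 [(302, [-55.0, -24.0, 5.0]), (304, [-54.0, -21.0, 4.0]), (306, [-82.0, -16.0, 51.0]), (308, [-83.0, -14.0, 53.0]), (323, [-83.0, 2.0, 52.0]), (338, [-82.0, 17.0, 51.0]), (340, [-55.0, 22.0, 4.0]), (342, [-55.0, 25.0, 4.0]), (344, [-54.0, 27.0, 3.0])]
228 [(302, [-57.0, -21.0, 52.0]), (304, [-57.0, -19.0, 51.0]), (306, [-56.0, -17.0, 51.0]), (308, [-56.0, -15.0, 50.0]), (323, [-57.0, 2.0, 51.0]), (338, [-56.0, 18.0, 49.0]), (340, [-58.0, 20.0, 52.0]), (342, [-58.0, 22.0, 52.0]), (344, [-58.0, 25.0, 52.0])]
lid row [(246, [27.0, -103.0, -1.0]), (250, [25.0, -96.0, 3.0]), (254, [-27.0, -74.0, 66.0]), (258, [-27.0, -70.0, 66.0]), (386, [-30.0, 71.0, 69.0]), (390, [-28.0, 76.0, 67.0]), (394, [24.0, 97.0, 4.0]), (398, [27.0, 104.0, -0.0])]
```

Request:
{"api": "arm_command", "payload": {
  "rows": [
    {"delta_pos": [-0.06,-0.01,0.91],"rot": [0,0,0],"fingers": 1},
    {"delta_pos": [-0.06,-0.01,0.91],"rot": [0,0,0],"fingers": 1},
    {"delta_pos": [-0.06,-0.01,0.91],"rot": [0,0,0],"fingers": 1},
    {"delta_pos": [-0.06,-0.01,0.91],"rot": [0,0,0],"fingers": 1},
    {"delta_pos": [-0.06,-0.01,0.91],"rot": [0,0,0],"fingers": 1},
    {"delta_pos": [-0.06,-0.01,0.91],"rot": [0,0,0],"fingers": 1},
    {"delta_pos": [-0.06,-0.01,0.91],"rot": [0,0,0],"fingers": 1},
    {"delta_pos": [-0.06,-0.01,0.91],"rot": [0,0,0],"fingers": 1},
    {"delta_pos": [-0.06,-0.01,0.91],"rot": [0,0,0],"fingers": 1},
    {"delta_pos": [-0.06,-0.01,0.91],"rot": [0,0,0],"fingers": 1},
    {"delta_pos": [0,0,0],"rot": [0,0,0],"fingers": 1},
    {"delta_pos": [0,0,0],"rot": [0,0,0],"fingers": 1}
  ]
}}

```text
clock: 4.75
tcp_pos: [0.53, 0.0446, 0.0751]
orientation: [0.172, -0.079, 0.982, 0.014]
wrist_force: [-0.3, -0.2, -0.3]
finger_gap: 0.0002
```

```bash
python3 -c "
from h import *
show()"
```

```text
t 4.75 case mm [-77.9   0.4  75.1] world [0.53   0.0446 0.0751]
tool axes in case (cols)
 [[-0.94  -0.001  0.341]
 [-0.001  1.     0.001]
 [-0.341  0.    -0.94 ]] 
F [-0.26 -0.16 -0.29] gap 0.000218444044512105 q [-0.12  0.1  -0.71  0.42  0.1  -0.27]
```

Request:
{"api": "arm_command", "payload": {
  "rows": [
    {"delta_pos": [0.102,0,0.282],"rot": [0,0,0],"fingers": 1},
    {"delta_pos": [0.102,0,0.282],"rot": [0,0,0],"fingers": 1},
    {"delta_pos": [0.102,0,0.282],"rot": [0,0,0],"fingers": 1},
    {"delta_pos": [0.034,0,0.094],"rot": [0,0,0],"fingers": 1},
    {"delta_pos": [0.034,0,0.094],"rot": [0,0,0],"fingers": 1},
    {"delta_pos": [0.034,0,0.094],"rot": [0,0,0],"fingers": 1},
    {"delta_pos": [0.034,0,0.094],"rot": [0,0,0],"fingers": 1},
    {"delta_pos": [0.034,0,0.094],"rot": [0,0,0],"fingers": 1},
    {"delta_pos": [0.034,0,0.094],"rot": [0,0,0],"fingers": 1},
    {"delta_pos": [0,0,0],"rot": [0,0,0],"fingers": 1},
    {"delta_pos": [0,0,0],"rot": [0,0,0],"fingers": 1},
    {"delta_pos": [0,0,0],"rot": [0,0,0],"fingers": 1}
  ]
}}

```text
clock: 5.95
tcp_pos: [0.5305, 0.0439, 0.0453]
orientation: [0.173, -0.078, 0.982, 0.014]
wrist_force: [-4.2, -0.8, 4.5]
finger_gap: -0.0002
```

```bash
python3 - <<'E'
from h import *
show()
p,d=env.read_camera("scene");cv2.imwrite("pics/s2.png",cv2.resize(p[150:350,150:500],None,fx=2,fy=2))
X=(cloud(d,env.get_calibration("scene"))-O)@C*1000
m=(abs(X[...,1])<75)&(X[...,0]>-60)&(X[...,0]<70)&(X[...,2]>75)&(abs(X[...,1])>45)
print(m.sum(),np.percentile(X[m],[5,50,95],axis=0) if m.any() else "")
E
```

```text
t 5.95 case mm [-77.6  -0.4  45.3] world [0.5305 0.0439 0.0453]
tool axes in case (cols)
 [[-0.94   0.     0.341]
 [ 0.     1.    -0.   ]
 [-0.341  0.    -0.94 ]] 
F [-4.18 -0.82  4.45] gap -0.0001751773449417979 q [-0.12  0.15 -0.75  0.34  0.09 -0.27]
2471 [[-17.07224702 -71.77970371  78.74830858]
 [ 13.49988599  45.71246681 105.61399885]
 [ 43.97087094  71.91812734 129.57618229]]
```

View pics/s2.png

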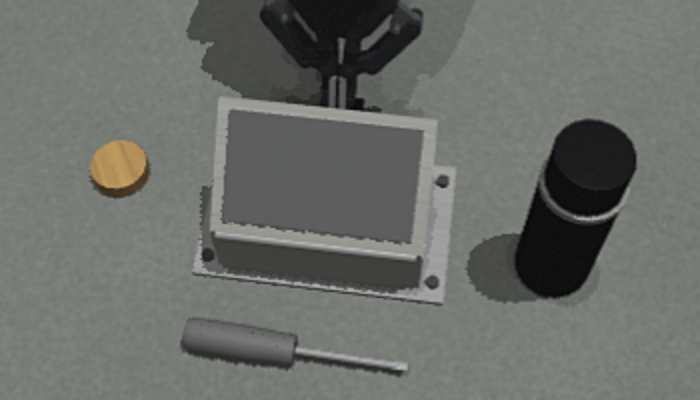

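The lid has sprung up to about 0.7 rad by depth: it is the tilted grey panel at (325,170) in the crop, and the fingers at (338,90) are clear of it. Next I'll rise straight up off the tab.

Request:
{"api": "arm_command", "payload": {
  "rows": [
    {"delta_pos": [-0.17,0,-0.47],"rot": [0,0,0],"fingers": 1},
    {"delta_pos": [-0.341,0,-0.94],"rot": [0,0,0],"fingers": 1},
    {"delta_pos": [-0.341,0,-0.94],"rot": [0,0,0],"fingers": 1},
    {"delta_pos": [-0.341,0,-0.94],"rot": [0,0,0],"fingers": 1},
    {"delta_pos": [0,0,0],"rot": [0,0,0],"fingers": 1},
    {"delta_pos": [0,0,0],"rot": [0,0,0],"fingers": 1}
  ]
}}

```text
clock: 6.6
tcp_pos: [0.5313, 0.0439, 0.1161]
orientation: [0.174, -0.078, 0.982, 0.014]
wrist_force: [0.8, 0.8, -0.2]
finger_gap: 0.0002
```

```bash
python3 -c "
from h import *
show()
d=env.read_camera('scene')[1]
X=(cloud(d,env.get_calibration('scene'))-O)@C*1000
m=(abs(X[...,1])<72)&(X[...,0]>-60)&(X[...,0]<45)&(X[...,2]>75)&(abs(X[...,1])>55)
print(m.sum(),np.arctan(-np.polyfit(X[m][:,0],X[m][:,2],1)[0]))"
```

```text
t 6.6 case mm [-76.7  -0.5 116.1] world [0.5313 0.0439 0.1161]
tool axes in case (cols)
 [[-0.939 -0.     0.344]
 [-0.     1.    -0.   ]
 [-0.344 -0.    -0.939]] 
F [ 0.77  0.81 -0.16] gap 0.00021200890689383322 q [-0.12  0.05 -0.65  0.54  0.1  -0.27]
1340 0.7135118164463062
```

Request:
{"api": "arm_command", "payload": {
  "rows": [
    {"delta_pos": [-0.47,0,0.17],"rot": [0,0,0],"fingers": 1},
    {"delta_pos": [-0.47,0,0.17],"rot": [0,0,0],"fingers": 1},
    {"delta_pos": [-0.47,0,0.17],"rot": [0,0,0],"fingers": 1},
    {"delta_pos": [-0.47,0,0.17],"rot": [0,0,0],"fingers": 1},
    {"delta_pos": [-0.47,0,0.17],"rot": [0,0,0],"fingers": 1},
    {"delta_pos": [-0.47,0,0.17],"rot": [0,0,0],"fingers": 1},
    {"delta_pos": [-0.47,0,0.17],"rot": [0,0,0],"fingers": 1},
    {"delta_pos": [-0.47,0,0.17],"rot": [0,0,0],"fingers": 1}
  ]
}}

```text
clock: 7.45
tcp_pos: [0.6103, 0.0567, 0.1153]
orientation: [0.173, -0.078, 0.982, 0.014]
wrist_force: [-1.3, -0.4, 0.5]
finger_gap: 0.0
```

```bash
python3 - <<'E'
from h import *
show()
p,d=env.read_camera("scene");cv2.imwrite("pics/s3.png",cv2.resize(p[100:350,150:500],None,fx=2,fy=2))
E
```

```text
t 7.45 case mm [  3.3  -0.3 115.3] world [0.6103 0.0567 0.1153]
tool axes in case (cols)
 [[-0.94   0.     0.342]
 [ 0.     1.     0.   ]
 [-0.342  0.    -0.94 ]] 
F [-1.26 -0.43  0.48] gap 1.3737705545883467e-05 q [-0.08  0.2  -0.47  0.56  0.08 -0.22]
```

View pics/s3.png

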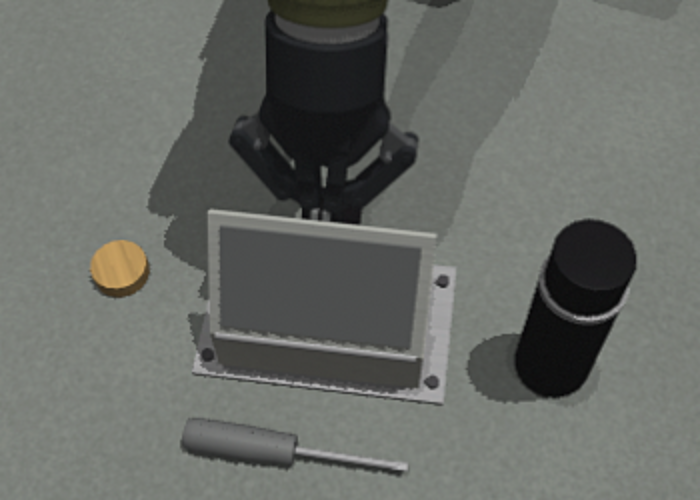

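The fingers at (320,215) are pushing the lid's inner face, and the lid's top edge is at (320,222), still short of upright. The push force is about 1.3 N and nothing else has moved, so I'll keep going.

Request:
{"api": "arm_command", "payload": {
  "rows": [
    {"delta_pos": [-0.47,0,0.17],"rot": [0,0,0],"fingers": 1},
    {"delta_pos": [-0.47,0,0.17],"rot": [0,0,0],"fingers": 1},
    {"delta_pos": [-0.47,0,0.17],"rot": [0,0,0],"fingers": 1},
    {"delta_pos": [-0.47,0,0.17],"rot": [0,0,0],"fingers": 1},
    {"delta_pos": [-0.47,0,0.17],"rot": [0,0,0],"fingers": 1},
    {"delta_pos": [-0.235,0,0.085],"rot": [0,0,0],"fingers": 1},
    {"delta_pos": [0,0,0],"rot": [0,0,0],"fingers": 1},
    {"delta_pos": [0,0,0],"rot": [0,0,0],"fingers": 1},
    {"delta_pos": [0,0,0],"rot": [0,0,0],"fingers": 1},
    {"delta_pos": [0,0,0],"rot": [0,0,0],"fingers": 1}
  ]
}}

```text
clock: 8.5
tcp_pos: [0.6634, 0.0652, 0.1156]
orientation: [0.173, -0.078, 0.982, 0.014]
wrist_force: [-0.4, 0.1, 0.2]
finger_gap: -0.0001
```

```bash
python3 - <<'E'
from h import *
show()
for n in("scene","top"):
    p,d=env.read_camera(n);cv2.imwrite(f"pics/{n}4.png",p[150:400,150:500])
    X=(cloud(d,env.get_calibration(n))-O)@C*1000
    m=(abs(X[...,1])<72)&(X[...,0]>20)&(X[...,0]<130)&(X[...,2]>75)&(X[...,2]<170)&(abs(X[...,1])>50)
    if m.sum()>20: print(n,m.sum(),np.percentile(X[m],[5,50,95],axis=0).round(0)[:, [0,2]].tolist(), np.polyfit(X[m][:,2],X[m][:,0],1))
E
```

```text
t 8.5 case mm [ 57.1  -0.4 115.6] world [0.6634 0.0652 0.1156]
tool axes in case (cols)
 [[-0.94   0.     0.342]
 [ 0.     1.    -0.   ]
 [-0.342  0.    -0.94 ]] 
F [-0.4   0.09  0.24] gap -0.0001448632792839537 q [-0.06  0.29 -0.35  0.59  0.07 -0.2 ]
scene 339 [[26.0, 77.0], [95.0, 142.0], [97.0, 152.0]] [  0.90020561 -36.59467104]
top 632 [[61.0, 81.0], [79.0, 121.0], [96.0, 150.0]] [0.56847966 9.77823921]
```

Request:
{"api": "arm_command", "payload": {
  "rows": [
    {"delta_pos": [0.47,0,-0.17],"rot": [0,0,0],"fingers": 1},
    {"delta_pos": [0.94,0,-0.34],"rot": [0,0,0],"fingers": 1},
    {"delta_pos": [0.94,0,-0.34],"rot": [0,0,0],"fingers": 1},
    {"delta_pos": [0.94,0,-0.34],"rot": [0,0,0],"fingers": 1},
    {"delta_pos": [0.94,0,-0.34],"rot": [0,0,0],"fingers": 1},
    {"delta_pos": [0.94,0,-0.34],"rot": [0,0,0],"fingers": 1},
    {"delta_pos": [0.94,0,-0.34],"rot": [0,0,0],"fingers": 1},
    {"delta_pos": [0.94,0,-0.34],"rot": [0,0,0],"fingers": 1},
    {"delta_pos": [0.94,0,-0.34],"rot": [0,0,0],"fingers": 1},
    {"delta_pos": [0.94,0,-0.34],"rot": [0,0,0],"fingers": 1},
    {"delta_pos": [0,0,-1],"rot": [0,0,0],"fingers": 1},
    {"delta_pos": [0,0,-1],"rot": [0,0,0],"fingers": 1},
    {"delta_pos": [0,0,0],"rot": [0,0,0],"fingers": 1},
    {"delta_pos": [0,0,0],"rot": [0,0,0],"fingers": 1},
    {"delta_pos": [0,0,0],"rot": [0,0,0],"fingers": 1}
  ]
}}

```text
clock: 10.1
tcp_pos: [0.4622, 0.0331, 0.152]
orientation: [0.173, -0.078, 0.982, 0.014]
wrist_force: [0.7, 0.2, -0.1]
finger_gap: 0.0001
```

```bash
python3 - <<'E'
from h import *
show()
for n in("scene","top"):
    p,d=env.read_camera(n)
    if n=="scene": cv2.imwrite("pics/s5.png",cv2.resize(p[100:350,150:500],None,fx=2,fy=2))
    W=cloud(d,env.get_calibration(n));X=(W-O)@C*1000
    m=(abs(X[...,1])<70)&(X[...,0]>50)&(X[...,0]<130)&(X[...,2]>75)&(X[...,2]<145)
    if m.sum()>20: print(n,m.sum(),"lid angle",np.pi/2+np.arctan(np.polyfit(X[m][:,2],X[m][:,0],1)[0]))
    m=(abs(X[...,1])<14)&(X[...,0]>-92)&(X[...,0]<-62)&(X[...,2]<65)&(X[...,2]>25)
    if m.sum()>20: print(n,m.sum(),"tab angle",np.arctan(np.polyfit(X[m][:,0],X[m][:,2],1)[0]),np.median(X[m][:,2]))
    for nm,q in {"top":dict(disc=(414,245),flask=(228,243),drv=(345,189)),"scene":dict(disc=(209,233),flask=(447,225),drv=(270,321))}[n].items():print(nm,W[q[1],q[0]].round(3))
    p0=cv2.imread(f"pics/{n}0.png")
    for nm,(x0,x1,y0,y1) in {"top":dict(disc=(400,430,230,260),flask=(205,255,225,275),drv=(300,368,178,202)),"scene":dict(disc=(190,230,215,252),flask=(405,472,205,302),drv=(236,360,305,340))}[n].items():
        print(n,nm,"imgdiff",cv2.absdiff(p0[y0:y1,x0:x1],p[y0:y1,x0:x1]).mean().round(1))
E
```

```text
t 10.1 case mm [-146.7   -0.2  152. ] world [0.4622 0.0331 0.152 ]
tool axes in case (cols)
 [[-0.94   0.     0.341]
 [ 0.     1.     0.   ]
 [-0.341  0.    -0.94 ]] 
F [ 0.72  0.22 -0.08] gap 5.70958138123042e-05 q [-0.18 -0.12 -0.71  0.65  0.11 -0.32]
scene 334 lid angle 1.9682497237747163
scene 210 tab angle -0.017281635010655848 51.96920969109505
disc [ 0.618 -0.122  0.017]
flask [0.595 0.239 0.17 ]
drv [0.737 0.029 0.024]
scene disc imgdiff 7.4
scene flask imgdiff 4.6
scene drv imgdiff 20.2
top 1752 lid angle 2.000078594677902
top 214 tab angle -0.03667504740088118 50.904704161550114
disc [ 0.613 -0.123  0.017]
flask [0.601 0.235 0.167]
drv [0.702 0.026 0.145]
top disc imgdiff 8.5
top flask imgdiff 6.4
top drv imgdiff 21.2
```

View pics/s5.png

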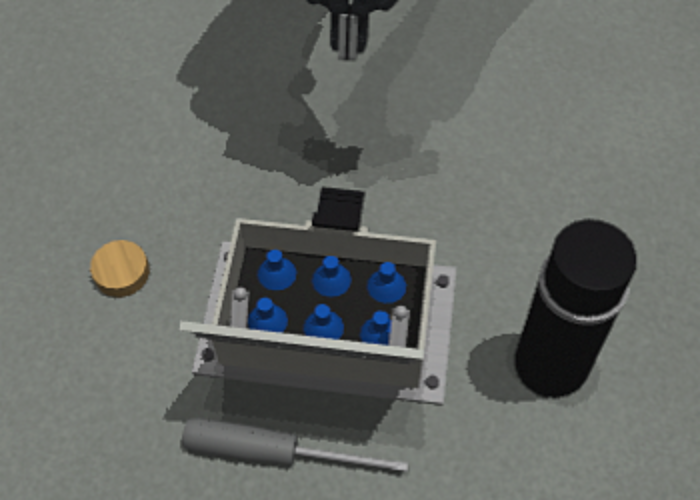

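The lid is fully open, with its edge at (300,337) in the crop. The tab at (340,207) is back up, the disc, flask and screwdriver sit where they were, and the gripper is well clear. I'll hand in.

```bash
python3 -c "
from workcell import env
print(env.hand_in())"
```

```text
the job is handed in; nothing more can be done
None
```

The case is open and the job is handed in; the interface reports no verdict. With the fingers closed I pressed the release tab about 9 mm, and the lid sprang up by itself to about 0.7 rad. I then pushed its inner face over to the stop and backed off, at about 10 s on the robot's clock.

**Last checks before handing in:**
- **Lid:** it measured 1.97 rad from the scene camera and 2.00 rad from the top camera. I took no speed measurement, but it had rested there since the push.
- **Tab:** it is back at rest, with a measured angle of −0.02 to −0.04 rad, which is within noise of zero.
- **Disc and flask:** depth readings match the start to within about 3 mm.
- **Screwdriver:** the scene camera puts it within 2 mm of its start. The top camera could not confirm this, because the open lid hides the handle there. A picture comparison around it also differed more (20 against 5–8 for the others). I put that down to the lid and its new shadow, and the picture shows the screwdriver in its original place.
- **Gripper:** it is clear of everything, with a wrist force under 1 N. The highest reading I took was about 6 N, while pressing the tab.

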